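# Swap the piece in the machine vise and clamp a new tube

### The job

Lift the T-shaped offcut out of the open vise and put it in the aluminium tray. Then stand the rectangular steel tube on the two narrow rests between the jaws, on its narrow side as it stands now, lengthwise along the jaws and about centred, let go of it, and turn the crank clockwise (seen from the crank's end) until the moving jaw grips the tube firmly against the fixed jaw. Leave everything else on the bench where it is.

Things in the scene. Friction and masses are not known exactly. Their poses are not given: they have to be found in the camera images.
- vise: grey machine vise, base 230 x 130 x 22 mm. Origin under its middle; x along the screw from the crank end (-x, robot side) to the fixed jaw (face at x = 75 mm), y along the jaws. Jaws 120 mm wide, tops 88 mm above the bench (screw bearing at the crank end 98 mm). Two narrow rests, 12 mm wide, tops at 60 mm, at y = -35 and +35 mm, run along x between the jaws
- rest (a point): point at the height of the rests' tops (60 mm), midway between them, 37.5 mm before the fixed jaw's face; axes as the vise
- jaw: the vise's moving jaw; axes as the vise; its origin has the vise's x in the fully open position and moves with it, its gripping face is at the origin's x. Fully open the gap is 75 mm; each crank turn moves it 20 mm towards +x
- crank (a joint): crank angle, rad: 0 = jaw fully open, knob straight up; grows clockwise seen from the crank end looking along the vise's +x, which closes the jaw 20 mm a turn. The jaw meets a 40 mm piece that touches the fixed jaw at about 11.0. Turning takes about 4 to 7 N at the knob; stays where left. Starts between 0 and 3.1
- knob (a point): middle of the crank's wooden knob: free-spinning round sleeve 18 mm across, 58 mm long, parallel to the screw, pointing away from the vise (its -x), 45 mm from the screw's axis. Can be pinched from above at any crank angle; the crank arm lies 31 to 41 mm nearer the vise
- crank_axis (a point): point on the screw's axis, 75 mm above the bench, in the plane of the knob's middle: centre of the knob's circle (radius 45 mm); axes as the vise
- offcut: dark steel offcut with an inverted T section, 100 mm long (its x axis), foot 36 mm wide and 9 mm thick, upright web 10 mm thick, 60 mm high in all; starts loose on the rests between the open jaws, web up, lengthwise along the jaws. Origin at the centre of its underside
- tube: dark steel rectangular tube, hollow, 140 mm long (its x axis), 40 mm wide (y), 60 mm high (z), walls 3 mm, standing on its narrow side on the bench. Origin at the centre of its underside
- tray: open aluminium tray, 200 x 160 mm (x, y) outside, walls 40 mm high and 4 mm thick, floor about 4 mm; to the left or right of the vise. Origin at the centre of its underside
- hammer: bystander: hammer, 280 mm long, lying flat, origin at its middle
- wrench: bystander: open-ended wrench, 200 mm long, lying flat
- angle: bystander: piece of angle iron lying on one leg, 130 x 50 x 50 mm, 5 mm thick
- spray: bystander: upright spray can, 64 mm across, 170 mm high
- flange: bystander: flat steel ring, 100 mm across, 18 mm high
- block: bystander: solid steel block 90 x 60 x 50 mm
Not all that is in view belongs to the job. What is shaped like the offcut but orange is not meant.

How it is judged (in metres and radians):
On the way, in this order (a step that is already met when the one before it is completed fails the run):
1. the offcut lies in the tray, released (x of offcut in the frame of tray between -0.09 and 0.09 m and y of offcut in the frame of tray between -0.07 and 0.07 m and z of offcut in the frame of tray between -0.01 and 0.045 m and linear speed of offcut below 0.02 m/s and contact force between the fingers and offcut below 0.5 N), for 0.2 s.
2. the tube stands level on the rests between the jaws, released, not yet gripped (x of tube in the frame of rest between -0.04 and 0.04 m and y of tube in the frame of rest between -0.025 and 0.025 m and z of tube in the frame of rest between -0.006 and 0.006 m and angle between the x axis of tube and the y axis of vise, either way round below 0.15 rad and angle between tube's own z axis and vertical below 0.1 rad and linear speed of tube below 0.02 m/s and contact force between the fingers and tube below 0.5 N and value of joint crank below 10.6 rad), for 0.2 s.
3. the moving jaw grips the tube (contact force between jaw and tube above 10 N), for 0.2 s.
At the end, for the whole second after the job is handed in: Offcut at rest in the tray (within 90 x 70 mm of its middle). Tube at rest on the rests (height within 6 mm, upright within 0.1 rad, along the jaws within 0.15 rad, centred within 25 mm), against the fixed jaw, pressed by the moving jaw with over 10 N. Nothing held; bystanders within 40 mm (all of step 1 and x of tube in the frame of rest between -0.04 and 0.04 m and y of tube in the frame of rest between -0.025 and 0.025 m and z of tube in the frame of rest between -0.006 and 0.006 m and angle between the x axis of tube and the y axis of vise, either way round below 0.15 rad and angle between tube's own z axis and vertical below 0.1 rad and linear speed of tube below 0.02 m/s and contact force between the fingers and tube below 0.5 N and contact force between jaw and tube above 10 N and x of tube in the frame of vise above 0.05 m); the robot touches nothing.
It fails at once if the hammer, wrench, angle iron, can, ring or block is pushed more than 40 mm (distance of any of hammer, wrench, angle, spray, flange, block from where it was at the start of the episode above 0.04 m).
It also fails if it takes over 72 s, if anything falls off the work surface, if the arm or the gripper's body presses on something with over 40 N, if the wrist force passes 120 N, or if a joint passes its speed limit or range.

### The arm

A 6-joint arm with a two-finger parallel gripper is mounted at the origin on the work surface. World frame = base frame: x ahead of the robot, y to its left, z up, the work surface at z = 0. Lengths are in mm, angles in rad, forces in N, time in s.
With the tool pointing down it reaches from about 400 to 925 mm from the base axis. Payload 12.5 kg.
Tool frame: the origin (TCP) lies between the finger pads; the fingertips stand 14 mm ahead of it and the grasp point (between the pads) lies 5 mm behind it; z points along the fingers, y is the line along which they close (so a half turn about z gives the same grasp; the last joint's range is limited). The gripper opens to 95 mm and grips with 3 to 60 N. Pads are 20 mm wide; open, the fingers measure 119 mm over their backs; the gripper's body (75 mm by 180 mm) begins 59 mm behind the grasp point.
Start: joints at [-1.302, 0.491, 1.559, -0, 1.092, -0.106], TCP at [228.827, -581.621, 228.661] pointing down, gripper open.
Joint ranges: [-3.1, 3.1], [-0.84, 2.19], [0.05, 2.79], [-1.13, 4.28], [0.06, 2.93], [-2.69, 2.69]. Speed limits (rad/s): [2.22, 2.22, 2.79, 3.14, 3.14, 3.14].

### API

Orientations are given as a rotation vector (axis times angle).
In Python, from bench import env gives the robot as it stands.
- The arm moves only by the tool send_rows, never from a script. Its argument "motion" is a list of rows, each an object with "jaw": the opening in per cent of the stroke, from 0 (shut) to 100 (fully open); "translation": the shift along the tool's x, y, z in units of 500 mm (1.0 is 500 mm), a list of three; "delta_rot": the turn, a rotation vector about the tool's x, y, z in units of 0.5 rad (1.0 is 0.5 rad), a list of three. In form: [{"jaw": jaw, "translation": [tx, ty, tz], "delta_rot": [ax, ay, az]}, ...]. A call has 1 to 8 rows; each row is the pose to reach, as a shift and turn from the pose commanded when the call began, along the tool's axes at that moment; what a row does not reach only later rows make up. A row lasts 1/12 s, in which the tool goes at most 41.7 mm and 7.16 degrees, less where a joint would pass 70% of its speed; a pose out of reach is approached as far as the arm can. A call with a number of a shift or a turn outside -1 to 1 is refused whole. A call with a gripper value outside its range is refused whole. The fingers move at their own pace and stop on an object; the grip force is fixed at half the most. Time passes only in rows, so rows that repeat a pose let the fingers close. It gives the time, the measured TCP pose, the force, the opening and the grip force at its end, in the units of the state.
- env.sense(): the state, without advancing time (a new reading comes with each control period).
- env.read_camera(name): name is "scene" or "side" or "wrist"; returns a dict with "image" (400x640x3 uint8, red, green, blue), "range_z" (400x640 float32, mm along the optical axis (not along the pixel's ray), 0 where there is no reading), "mtx" (3x3 intrinsics, pixels), "world_from_camera" (4x4, takes a point from camera to world coordinates); the wrist camera has in their place "tool_from_camera" (4x4, takes a point from camera to tool coordinates, whose origin is the TCP and whose axes are the flange's). Camera axes: x right, y up, looking along -z (the intrinsics and any distortion apply to the point x, -y, -z); pixel columns grow to the right and rows downward; lengths in mm; the calibration is good to about 2 mm. A picture is of the moment at which its call begins: read the wrist's pose just before it.
- env.finish_job(): hands the job in; it is judged then, once.
The state is a dict: "t": time; "qpos": joint angles; "qd": joint speeds; "tau": joint torques, N m; "eef_pos": TCP position; "eef_rot": TCP orientation; "wrist_force": force on the tool from outside, world axes, zero at the start; "wrist_torque": the same for the moment, N m; "gripper_width": finger opening in mm; "finger_force": force on a finger pad.
Only numpy, scipy, OpenCV 4.12 (cv2) and the standard library are available. Lean on these libraries where they do the work, as an engineer would, in place of code of your own. Each camera call takes 0.05 s, during which the arm holds its last target. There are 200 camera calls.

## Working session

There is one attempt and no reset: what is moved stays moved. The work goes in short steps, Python scripts to look and compute and a tool call to move; the robot and the scene stay as the last step left them, time stands still between calls to the robot, and variables do not carry over. Pictures are saved under pics/ and viewed, at most 10 in all, crops included, and the job is handed in when it is done.

Besides the shell and the picture viewer there is one more tool, called after ">>>" as name(argument=value, ...), one argument or row to a line, values as JSON. send_rows: Moves the arm, as the interface text tells. Its arguments: {"type":"object","properties":{"motion":{"type":"array","items":{"type":"object","properties":{"jaw":{"type":"number"},"translation":{"type":"array","items":{"type":"number","minimum":-1,"maximum":1}},"delta_rot":{"type":"array","items":{"type":"number","minimum":-1,"maximum":1}}}}}},"required":["motion"]}

```bash
mkdir -p pics; ls
cat > h.py <<'E'
import numpy as np, cv2
from bench import env
from scipy.spatial.transform import Rotation as R
def cloud(n):
    s=env.sense(); c=env.read_camera(n); K=np.array(c["mtx"]); d=c["range_z"]
    v,u=np.mgrid[0:400,0:640]
    P=np.stack([(u-K[0,2])/K[0,0]*d,-(v-K[1,2])/K[1,1]*d,-d],-1)
    if "world_from_camera" in c: T=np.array(c["world_from_camera"])
    else:
        W=np.eye(4);W[:3,:3]=R.from_rotvec(s["eef_rot"]).as_matrix();W[:3,3]=s["eef_pos"];T=W@np.array(c["tool_from_camera"])
    X=P@T[:3,:3].T+T[:3,3]; X[d<=0]=np.nan
    return c["image"],X
E
python3 - <<'E'
from h import *
for n in ("scene","side"):
    i,X=cloud(n); np.savez("c_%s.npz"%n,i=i,X=X); cv2.imwrite("pics/%s.png"%n,i[:,:,::-1])
s=env.sense();print(s)
E
```

```text
pics
{'t': 0.1, 'qpos': array([-1.30161949e+00,  4.91464595e-01,  1.55936579e+00,  5.60255546e-05,
        1.09169952e+00, -1.05624571e-01]), 'qd': array([ 0.00075652, -0.00139525, -0.00267323,  0.00013589,  0.00046328,
        0.00112038]), 'tau': array([ 1.96361187e-03, -6.13622475e+01, -2.58606684e+01,  6.93929521e-02,
        4.69911215e-02, -2.39145680e-05]), 'eef_pos': array([ 228.77298623, -581.42153378,  228.14955232]), 'eef_rot': array([-3.08567489e+00, -5.85082069e-01,  4.24298008e-05]), 'wrist_force': array([-0.68069795,  0.19229404,  0.52335266]), 'wrist_torque': array([ 0.00509112, -0.00167738, -0.015363  ]), 'finger_force': 0.0, 'gripper_width': 94.87372233724093}
```

View pics/scene.png

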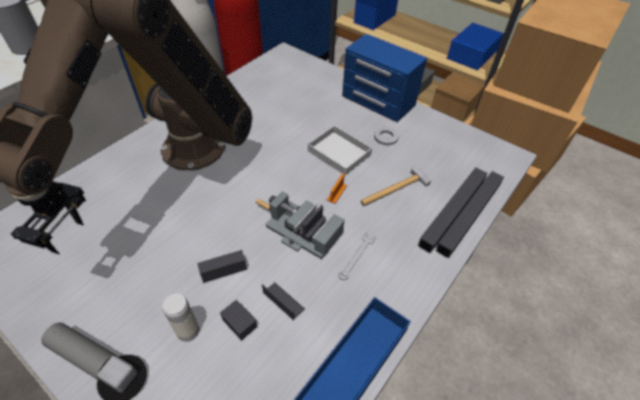

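View pics/side.png

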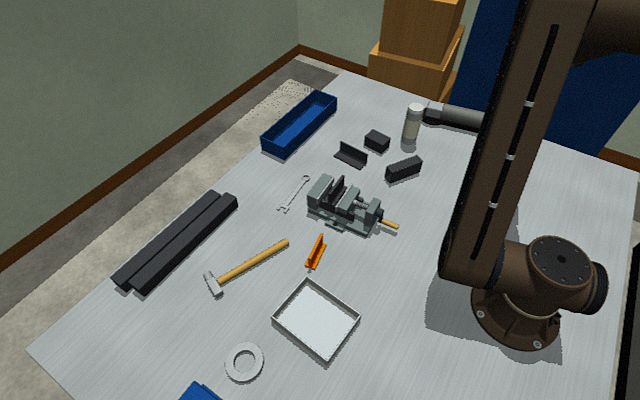

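The side view shows the vise at about (345,205) with the dark T offcut in it at (338,190). The orange T at (316,252) is the decoy. The tray is at (316,320) and the wooden knob at (390,225). The tube candidates are the dark box at (404,168) and the solid block at (377,140). The two long bars at (175,240) are too long. I'll measure these and view one enlarged crop.

Run:
```python
from h import *
f=np.load("c_side.npz");i,X=f["i"],f["X"]
c=i[125:245,295:435,::-1];cv2.imwrite("pics/crop1.png",cv2.resize(c,None,fx=5,fy=5,interpolation=cv2.INTER_CUBIC))
np.set_printoptions(precision=1,suppress=True)
def rect(name,u0,u1,v0,v1,z0,z1):
    P=X[v0:v1,u0:u1].reshape(-1,3);P=P[(P[:,2]>z0)&(P[:,2]<z1)]
    r=cv2.minAreaRect(P[:,:2].astype(np.float32));print(name,len(P),np.array(r[0]),np.array(r[1]),round(r[2],1),np.median(P[:,2]))
rect("tubecand",380,428,150,186,52,70)
rect("block",360,394,126,153,42,60)
rect("tray",265,368,270,368,32,50)
rect("jaws",300,385,165,240,80,94)
rect("bearing",360,390,195,230,94,106)
rect("offc",325,350,170,205,110,130)
rect("knob",382,402,215,235,40,150)
rect("visebase",300,385,170,245,17,26)
for (u,v) in [(388,223),(394,225),(338,182),(340,200)]: print(u,v,X[v,u],i[v,u])
```

```text
tubecand 320 [ 512.3 -317.8] [142.8  42.9] 58.8 60.47287073638421
block 258 [ 680.9 -367.4] [148.4  91.3] 81.7 50.46448535648591
tray 530 [470.  349.2] [161.4 201.3] 85.4 39.58709059661595
jaws 860 [597.7 -36.4] [257.3 121. ] 4.6 88.12174709477517
bearing 145 [505.2 -41.3] [28.3 72.3] 4.3 98.53606486799231
offc 94 [646.8 -39.6] [ 11.9 101.2] 3.2 119.93712630881328
knob 26 [442.2 -51.8] [11.5 57.8] 89.6 41.33211772870072
visebase 650 [585.7 -15.3] [248.5 194.1] 48.2 22.46084388835834
388 223 [442.5 -48.6  39.6] [192 155  78]
394 225 [421.9 -52.   39.9] [210 169  83]
338 182 [643.8 -50.1 121. ] [81 80 86]
340 200 [610.4 -10.9  87.4] [185 194 190]
```

View pics/crop1.png

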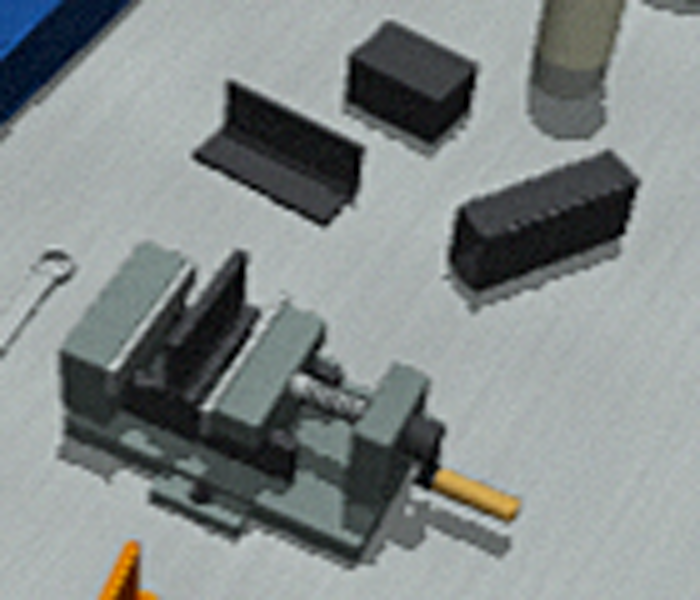

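The box at side (404,168) measures 143x43x60 mm, which matches the tube, and the crop at about (540,215) confirms it. The shorter one is the solid block. The dark T between the jaws is the offcut. Next I'll fit the vise frame and the knob.

```bash
cat >> h.py <<'E'
np.set_printoptions(precision=1,suppress=True)
def rectP(P):
    r=cv2.minAreaRect(P[:,:2].astype(np.float32));return np.array(r[0]),np.array(r[1]),round(r[2],2)
E
python3 - <<'E'
from h import *
f=np.load("c_side.npz");i,X=f["i"],f["X"]
P=X[120:260,290:420].reshape(-1,3);P=P[~np.isnan(P[:,0])]
near=(abs(P[:,0]-597)<150)&(abs(P[:,1]+36)<75)
J=P[near&(P[:,2]>86)&(P[:,2]<90)]
a=np.radians(4.5)
for a in np.radians([3.5,4,4.5,5]):
  ex=np.array([np.cos(a),np.sin(a)]);ey=np.array([-ex[1],ex[0]])
  x=J[:,:2]@ex;y=J[:,:2]@ey
  h,e=np.histogram(x,bins=np.arange(480,740,2));print(round(np.degrees(a),1),[(int(e[k]),int(h[k])) for k in range(len(h)) if h[k]])
# fixed jaw and moving jaw separately
for lo,hi in ((540,625),(650,760)):
  Q=J[(J[:,0]>lo)&(J[:,0]<hi)]; print(lo,len(Q),rectP(Q))
B=P[(abs(P[:,2]-22)<3)&near]; print("base",rectP(B))
O=P[near&(P[:,2]>112)&(P[:,2]<124)]; print("web",rectP(O),O[:,2].max())
m=(i[...,0]>140)&(i[...,0]>i[...,2]*1.7)&(np.abs(X[...,1]+50)<60)&(X[...,0]<490)&(X[...,0]>380)
K=X[m];print("knob",len(K),rectP(K),K.min(0),K.max(0),np.median(K,0))
f2=np.load("c_scene.npz");i2,X2=f2["i"],f2["X"]
P2=X2.reshape(-1,3);P2=P2[~np.isnan(P2[:,0])]
n2=(abs(P2[:,0]-597)<150)&(abs(P2[:,1]+36)<75)
print("web scene",rectP(P2[n2&(P2[:,2]>112)&(P2[:,2]<124)]))
n3=np.linalg.norm(P2[:,:2]-[512,-318],axis=1)<90
print("tube scene",rectP(P2[n3&(abs(P2[:,2]-60)<3)]))
n4=np.linalg.norm(P[:,:2]-[512,-318],axis=1)<90
T=P[n4&(abs(P[:,2]-60)<2.5)];print("tube side",rectP(T),T[:,:2].mean(0))
K2=P2[(abs(P2[:,0]-440)<45)&(abs(P2[:,1]+50)<50)&(P2[:,2]>15)];print("knob scene",len(K2),K2.min(0),K2.max(0),np.median(K2,0))
E
```

```text
3.5 [(480, 3), (484, 2), (486, 2), (488, 5), (490, 1), (492, 1), (500, 1), (504, 1), (506, 1), (510, 1), (530, 1), (534, 1), (536, 1), (538, 1), (556, 1), (558, 1), (560, 1), (564, 1), (570, 3), (572, 7), (574, 11), (576, 14), (578, 7), (580, 11), (582, 15), (584, 7), (586, 9), (588, 10), (590, 11), (592, 8), (594, 10), (596, 8), (598, 10), (600, 6), (602, 13), (604, 10), (606, 8), (608, 14), (610, 5), (612, 4), (636, 3), (638, 4), (640, 1), (648, 1), (676, 7), (678, 10), (680, 7), (682, 11), (684, 16), (686, 6), (688, 6), (690, 11), (692, 8), (694, 11), (696, 10), (698, 8), (700, 10), (702, 11), (704, 8), (706, 10), (708, 12), (710, 10), (712, 4), (714, 10), (716, 13), (718, 8), (720, 9), (722, 1)]
4.0 [(480, 2), (482, 1), (484, 1), (486, 6), (488, 2), (492, 1), (500, 1), (502, 1), (506, 1), (510, 1), (528, 1), (534, 1), (536, 2), (556, 1), (558, 2), (564, 1), (570, 5), (572, 10), (574, 10), (576, 12), (578, 9), (580, 10), (582, 14), (584, 10), (586, 7), (588, 12), (590, 8), (592, 8), (594, 12), (596, 8), (598, 8), (600, 10), (602, 10), (604, 9), (606, 10), (608, 12), (610, 7), (634
[... 1634 characters left out ...]
2, 11), (714, 12), (716, 9), (718, 9)]
540 206 (array([578.7, -35.6]), array([ 73.8, 114.1]), 4.26)
650 217 (array([702.5, -28. ]), array([ 45. , 120.9]), 4.36)
base (array([584.8, -31.6]), array([276. , 133.4]), 7.79)
web (array([646.8, -39.6]), array([ 11.9, 101.2]), 3.21) 123.85746826177376
knob 59 (array([438.1, -53.1]), array([55.2, 15.4]), 6.49) [410.5 -62.3  34. ] [465.5 -46.1  43.7] [436.  -52.4  39.1]
web scene (array([644.2, -41.5]), array([ 13. , 102.5]), 3.22)
tube scene (array([ 509.7, -319.6]), array([139.7,  45.2]), 59.14)
tube side (array([ 512.8, -317. ]), array([138.4,  42.9]), 58.81) [ 513.9 -315.5]
knob scene 116 [408.6 -67.3  27.9] [484.5 -34.   93.2] [451.2 -57.8  40.4]
```

```bash
cat >> h.py <<'E'
def pose():
    s=env.sense(); M=R.from_rotvec(s["eef_rot"]).as_matrix()
    return np.array(s["eef_pos"]),M
def down(az):
    a=np.radians(az);return np.array([[np.cos(a),np.sin(a),0],[np.sin(a),-np.cos(a),0],[0,0,-1.]])
def plan(targets,start=None):
    """targets (x,y,z,az): prints translation, delta_rot, rows for chained calls"""
    p,M=start or pose()
    print("at",p,"az",np.degrees(np.arctan2(M[1,0],M[0,0])),"tilt",np.degrees(np.arccos(-M[2,2])))
    for t in targets:
        q=np.array(t[:3],float);N=down(t[3])
        tr=np.round(M.T@(q-p)/500,3);rv=np.round(R.from_matrix(M.T@N).as_rotvec()/.5,3)
        n=max(np.linalg.norm(tr)*500/41.7,np.linalg.norm(rv)*.5/.125)
        print(tr.tolist(),rv.tolist(),"rows %.1f"%n)
        p=p+M@tr*500;M=M@R.from_rotvec(rv*.5).as_matrix()
E
python3 - <<'E'
from h import *
plan([(370,-400,230,46),(510,-220,230,71),(646,-40.5,200,94.35),(646,-40.5,106,94.35)])
E
```

```text
at [ 228.8 -581.4  228.1] az 21.473053592775813 tilt 0.053775899105893255
[0.396, -0.234, -0.003] [-0.002, -0.001, -0.856] rows 5.5
[0.453, -0.049, -0.001] [0.0, 0.0, -0.873] rows 5.5
[0.428, 0.14, 0.06] [-0.0, 0.0, -0.815] rows 5.4
[0.0, 0.0, 0.188] [-0.0, 0.0, 0.0] rows 2.3
```

>>> send_rows(
  motion=[
    {"jaw": 60,"translation": [0.396,-0.234,-0.003],"delta_rot": [0,0,-0.856]},
    {"jaw": 60,"translation": [0.396,-0.234,-0.003],"delta_rot": [0,0,-0.856]},
    {"jaw": 60,"translation": [0.396,-0.234,-0.003],"delta_rot": [0,0,-0.856]},
    {"jaw": 60,"translation": [0.396,-0.234,-0.003],"delta_rot": [0,0,-0.856]},
    {"jaw": 60,"translation": [0.396,-0.234,-0.003],"delta_rot": [0,0,-0.856]},
    {"jaw": 60,"translation": [0.396,-0.234,-0.003],"delta_rot": [0,0,-0.856]},
    {"jaw": 60,"translation": [0.396,-0.234,-0.003],"delta_rot": [0,0,-0.856]},
  ],
)

```text
t: 0.68
eef_pos: [372.3, -396.9, 230.2]
eef_rot: [-2.889, -1.232, -0.001]
wrist_force: [-0.4, -0.3, 1.0]
gripper_width: 58.2
finger_force: 0.0
```

>>> send_rows(
  motion=[
    {"jaw": 60,"translation": [0.453,-0.049,-0.001],"delta_rot": [0,0,-0.873]},
    {"jaw": 60,"translation": [0.453,-0.049,-0.001],"delta_rot": [0,0,-0.873]},
    {"jaw": 60,"translation": [0.453,-0.049,-0.001],"delta_rot": [0,0,-0.873]},
    {"jaw": 60,"translation": [0.453,-0.049,-0.001],"delta_rot": [0,0,-0.873]},
    {"jaw": 60,"translation": [0.453,-0.049,-0.001],"delta_rot": [0,0,-0.873]},
    {"jaw": 60,"translation": [0.453,-0.049,-0.001],"delta_rot": [0,0,-0.873]},
    {"jaw": 60,"translation": [0.453,-0.049,-0.001],"delta_rot": [0,0,-0.873]},
  ],
)

```text
t: 1.27
eef_pos: [511.7, -217.7, 230.3]
eef_rot: [-2.554, -1.829, -0.0]
wrist_force: [0.4, -0.4, -0.4]
gripper_width: 56.9
finger_force: 0.0
```

>>> send_rows(
  motion=[
    {"jaw": 60,"translation": [0.428,0.14,0.06],"delta_rot": [0,0,-0.815]},
    {"jaw": 60,"translation": [0.428,0.14,0.06],"delta_rot": [0,0,-0.815]},
    {"jaw": 60,"translation": [0.428,0.14,0.06],"delta_rot": [0,0,-0.815]},
    {"jaw": 60,"translation": [0.428,0.14,0.06],"delta_rot": [0,0,-0.815]},
    {"jaw": 60,"translation": [0.428,0.14,0.06],"delta_rot": [0,0,-0.815]},
    {"jaw": 60,"translation": [0.428,0.14,0.06],"delta_rot": [0,0,-0.815]},
    {"jaw": 60,"translation": [0.428,0.14,0.06],"delta_rot": [0,0,-0.815]},
    {"jaw": 60,"translation": [0.428,0.14,0.06],"delta_rot": [0,0,-0.815]},
  ],
)

```text
t: 1.93
eef_pos: [645.7, -41.0, 199.8]
eef_rot: [-2.134, -2.305, 0.002]
wrist_force: [-0.7, -0.5, 0.6]
gripper_width: 57.0
finger_force: 0.0
```

Run:
```python
from h import *
i,X=cloud("wrist"); cv2.imwrite("pics/w1.png",i[:,:,::-1])
P=X.reshape(-1,3);P=P[~np.isnan(P[:,0])]
n=(abs(P[:,0]-645)<130)&(abs(P[:,1]+40)<110)
W=P[n&(abs(P[:,2]-120)<4)];print("web",len(W),rectP(W),np.median(W[:,2]))
J=P[n&(abs(P[:,2]-88)<2.5)]
for lo,hi in ((540,625),(650,760)):
  Q=J[(J[:,0]>lo)&(J[:,0]<hi)]
  if len(Q)>20: print(lo,len(Q),rectP(Q))
a=np.radians(4.35);x=J[:,:2]@[np.cos(a),np.sin(a)]
h,e=np.histogram(x,bins=np.arange(560,740,2));print([(int(e[k]),int(h[k])) for k in range(len(h)) if h[k]>20])
plan([(646,-40.5,106,94.35)])
```

```text
web 1634 (array([644.3, -37.1]), array([10. , 93.2]), 2.97) 120.47398752891125
540 5632 (array([576.8, -38.7]), array([ 73.7, 119.2]), 4.13)
650 6520 (array([700.9, -29.8]), array([ 44.8, 120. ]), 4.03)
[(568, 73), (570, 254), (572, 286), (574, 273), (576, 274), (578, 274), (580, 254), (582, 255), (584, 258), (586, 251), (588, 250), (590, 240), (592, 240), (594, 253), (596, 297), (598, 308), (600, 329), (602, 281), (604, 344), (606, 346), (608, 205), (674, 326), (676, 349), (678, 331), (680, 326), (682, 351), (684, 323), (686, 266), (688, 254), (690, 258), (692, 250), (694, 273), (696, 264), (698, 272), (700, 279), (702, 276), (704, 281), (706, 290), (708, 301), (710, 305), (712, 302), (714, 300), (716, 269), (718, 74)]
at [645.4 -41.8 200.2] az 94.34543303021871 tilt 0.056635013548798664
[0.003, 0.002, 0.188] [-0.002, 0.0, -0.0] rows 2.3
```

View pics/w1.png

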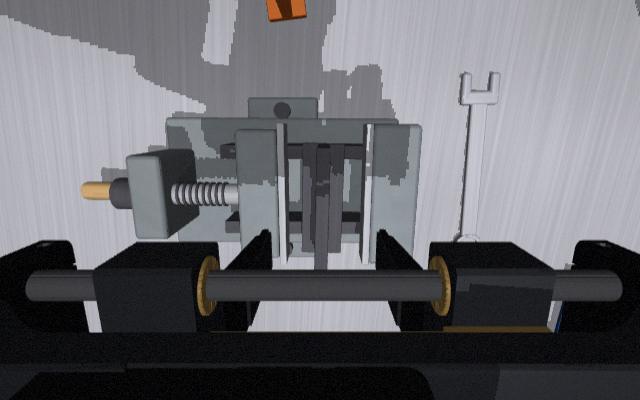

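The wrist view shows the dark web at (322,195), centred between the jaw plates at (283,190) and (368,190). Descending and gripping.

>>> send_rows(
  motion=[
    {"jaw": 60,"translation": [0.002,-0.002,0.1],"delta_rot": [0,0,0.03]},
    {"jaw": 60,"translation": [0.002,-0.002,0.16],"delta_rot": [0,0,0.03]},
    {"jaw": 60,"translation": [0.002,-0.002,0.188],"delta_rot": [0,0,0.03]},
    {"jaw": 60,"translation": [0.002,-0.002,0.188],"delta_rot": [0,0,0.03]},
    {"jaw": 60,"translation": [0.002,-0.002,0.188],"delta_rot": [0,0,0.03]},
  ],
)

```text
t: 2.4
eef_pos: [644.0, -41.7, 106.4]
eef_rot: [-2.154, -2.286, 0.001]
wrist_force: [0.5, 0.5, -0.7]
gripper_width: 57.3
finger_force: 0.0
```

>>> send_rows(
  motion=[
    {"jaw": 0,"translation": [0,0,0],"delta_rot": [0,0,0]},
    {"jaw": 0,"translation": [0,0,0],"delta_rot": [0,0,0]},
    {"jaw": 0,"translation": [0,0,0],"delta_rot": [0,0,0]},
    {"jaw": 0,"translation": [0,0,0],"delta_rot": [0,0,0]},
    {"jaw": 0,"translation": [0,0,0],"delta_rot": [0,0,0]},
    {"jaw": 0,"translation": [0,0,0],"delta_rot": [0,0,0]},
    {"jaw": 0,"translation": [0,0,0],"delta_rot": [0,0,0]},
    {"jaw": 0,"translation": [0,0,0],"delta_rot": [0,0,0]},
  ],
)

```text
t: 3.07
eef_pos: [644.6, -39.8, 106.6]
eef_rot: [-2.152, -2.288, 0.0]
wrist_force: [3.3, -0.8, -5.3]
gripper_width: 10.0
finger_force: 30.0
```

Run:
```python
from h import *
az=93.5
plan([(644.5,-40,236,az),(470,350,220,az),(470,350,70,az),(470,350,51,az)])
```

```text
at [644.6 -39.8 106.6] az 93.50295537352153 tilt 0.016343550087420035
[-0.0, -0.0, -0.259] [-0.001, 0.0, 0.0] rows 3.1
[0.799, -0.301, 0.032] [0.0, 0.0, 0.0] rows 10.2
[0.0, -0.0, 0.3] [0.0, 0.0, 0.0] rows 3.6
[0.0, -0.0, 0.038] [0.0, 0.0, 0.0] rows 0.5
```

>>> send_rows(
  motion=[
    {"jaw": 0,"translation": [0,0,-0.03],"delta_rot": [0,0,0]},
    {"jaw": 0,"translation": [0,0,-0.1],"delta_rot": [0,0,0]},
    {"jaw": 0,"translation": [0,0,-0.18],"delta_rot": [0,0,0]},
    {"jaw": 0,"translation": [0,0,-0.259],"delta_rot": [0,0,0]},
    {"jaw": 0,"translation": [0,0,-0.259],"delta_rot": [0,0,0]},
  ],
)

```text
t: 3.48
eef_pos: [646.9, -40.0, 243.6]
eef_rot: [2.146, 2.282, 0.009]
wrist_force: [0.2, -0.8, -3.7]
gripper_width: 9.5
finger_force: 30.0
```

>>> send_rows(
  motion=[
    {"jaw": 0,"translation": [0.05,-0.019,0],"delta_rot": [0,0,0]},
    {"jaw": 0,"translation": [0.1,-0.038,0],"delta_rot": [0,0,0]},
    {"jaw": 0,"translation": [0.15,-0.057,0],"delta_rot": [0,0,0]},
    {"jaw": 0,"translation": [0.2,-0.075,0],"delta_rot": [0,0,0]},
    {"jaw": 0,"translation": [0.25,-0.094,0],"delta_rot": [0,0,0]},
    {"jaw": 0,"translation": [0.3,-0.113,0],"delta_rot": [0,0,0]},
    {"jaw": 0,"translation": [0.35,-0.132,0],"delta_rot": [0,0,0]},
    {"jaw": 0,"translation": [0.4,-0.15,0],"delta_rot": [0,0,0]},
  ],
)

```text
t: 4.15
eef_pos: [556.4, 156.2, 234.7]
eef_rot: [-2.152, -2.287, 0.003]
wrist_force: [-0.4, 0.1, -4.8]
gripper_width: 9.9
finger_force: 30.0
```

>>> send_rows(
  motion=[
    {"jaw": 0,"translation": [0.05,-0.019,0],"delta_rot": [0,0,0]},
    {"jaw": 0,"translation": [0.1,-0.038,0],"delta_rot": [0,0,0]},
    {"jaw": 0,"translation": [0.16,-0.06,0],"delta_rot": [0,0,0]},
    {"jaw": 0,"translation": [0.22,-0.083,0],"delta_rot": [0,0,0]},
    {"jaw": 0,"translation": [0.28,-0.106,0],"delta_rot": [0,0,0]},
    {"jaw": 0,"translation": [0.34,-0.13,0.01],"delta_rot": [0,0,0]},
    {"jaw": 0,"translation": [0.399,-0.151,0.02],"delta_rot": [0,0,0]},
    {"jaw": 0,"translation": [0.399,-0.151,0.032],"delta_rot": [0,0,0]},
  ],
)

```text
t: 4.82
eef_pos: [467.5, 353.6, 218.8]
eef_rot: [-2.148, -2.291, 0.001]
wrist_force: [0.1, 0.2, -5.5]
gripper_width: 10.0
finger_force: 30.0
```

>>> send_rows(
  motion=[
    {"jaw": 0,"translation": [0,0,0.05],"delta_rot": [0,0,0]},
    {"jaw": 0,"translation": [0,0,0.12],"delta_rot": [0,0,0]},
    {"jaw": 0,"translation": [0,0,0.19],"delta_rot": [0,0,0]},
    {"jaw": 0,"translation": [0,0,0.25],"delta_rot": [0,0,0]},
    {"jaw": 0,"translation": [0,0,0.28],"delta_rot": [0,0,0]},
    {"jaw": 0,"translation": [0,0,0.3],"delta_rot": [0,0,0]},
    {"jaw": 0,"translation": [0,0,0.3],"delta_rot": [0,0,0]},
  ],
)

```text
t: 5.4
eef_pos: [469.2, 349.0, 67.5]
eef_rot: [-2.152, -2.287, 0.007]
wrist_force: [-0.8, 0.1, -5.2]
gripper_width: 9.4
finger_force: 30.0
```

>>> send_rows(
  motion=[
    {"jaw": 0,"translation": [0,0,0.012],"delta_rot": [0,0,0]},
    {"jaw": 0,"translation": [0,0,0.025],"delta_rot": [0,0,0]},
    {"jaw": 0,"translation": [0,0,0.034],"delta_rot": [0,0,0]},
    {"jaw": 0,"translation": [0,0,0.038],"delta_rot": [0,0,0]},
    {"jaw": 0,"translation": [0,0,0.038],"delta_rot": [0,0,0]},
  ],
)

```text
t: 5.82
eef_pos: [470.2, 349.7, 51.0]
eef_rot: [2.153, 2.288, -0.0]
wrist_force: [0.3, 0.8, -5.1]
gripper_width: 9.6
finger_force: 30.0
```

>>> send_rows(
  motion=[
    {"jaw": 40,"translation": [0,0,0],"delta_rot": [0,0,0]},
    {"jaw": 40,"translation": [0,0,0],"delta_rot": [0,0,0]},
    {"jaw": 40,"translation": [0,0,0],"delta_rot": [0,0,0]},
    {"jaw": 40,"translation": [0,0,0],"delta_rot": [0,0,0]},
    {"jaw": 40,"translation": [0,0,0],"delta_rot": [0,0,0]},
    {"jaw": 40,"translation": [0,0,0],"delta_rot": [0,0,0]},
  ],
)

```text
t: 6.32
eef_pos: [470.3, 349.8, 51.3]
eef_rot: [2.152, 2.288, 0.001]
wrist_force: [-0.7, -0.1, -0.4]
gripper_width: 37.3
finger_force: 0.0
```

>>> send_rows(
  motion=[
    {"jaw": 40,"translation": [0,0,-0.06],"delta_rot": [0,0,0]},
    {"jaw": 40,"translation": [0,0,-0.14],"delta_rot": [0,0,0]},
    {"jaw": 40,"translation": [0,0,-0.22],"delta_rot": [0,0,0]},
    {"jaw": 40,"translation": [0,0,-0.3],"delta_rot": [0,0,0]},
    {"jaw": 70,"translation": [0,0,-0.36],"delta_rot": [0,0,0]},
    {"jaw": 70,"translation": [0,0,-0.36],"delta_rot": [0,0,0]},
    {"jaw": 70,"translation": [0,0,-0.36],"delta_rot": [0,0,0]},
  ],
)

```text
t: 6.9
eef_pos: [470.4, 350.0, 232.7]
eef_rot: [2.152, 2.287, 0.005]
wrist_force: [0.2, -1.1, -1.1]
gripper_width: 52.7
finger_force: 0.0
```

Run:
```python
from h import *
i,X=cloud("side")
P=X[255:370,255:370].reshape(-1,3)
Q=P[(P[:,2]>48)&(P[:,2]<80)&(np.linalg.norm(P[:,:2]-[470,350],axis=1)<90)]
print("offcut",len(Q),rectP(Q),np.median(Q[:,2]))
# via waypoints: to tube at az 58.8, tool x rotates
p,M=pose()
plan([(570,100,230,79),(590,-130,230,68),(512,-317.5,150,58.8),(512,-317.5,48,58.8)])
```

```text
offcut 177 (array([472. , 350.7]), array([11.3, 99.7]), 4.07) 64.0835479217069
at [469.9 349.6 231.1] az 93.49641662601113 tilt 0.023542656824745562
[-0.511, 0.169, 0.002] [0.001, -0.0, 0.506] rows 6.5
[-0.443, 0.127, 0.0] [-0.0, -0.0, 0.384] rows 5.5
[-0.406, -0.004, 0.16] [-0.0, -0.0, 0.321] rows 5.2
[-0.0, 0.0, 0.204] [-0.0, -0.0, 0.0] rows 2.4
```

The offcut stands in the tray, centred and released. Next is the tube.

>>> send_rows(
  motion=[
    {"jaw": 80,"translation": [-0.08,0.026,0],"delta_rot": [0,0,0.08]},
    {"jaw": 80,"translation": [-0.16,0.053,0],"delta_rot": [0,0,0.16]},
    {"jaw": 80,"translation": [-0.24,0.08,0],"delta_rot": [0,0,0.24]},
    {"jaw": 80,"translation": [-0.32,0.106,0],"delta_rot": [0,0,0.32]},
    {"jaw": 80,"translation": [-0.4,0.132,0],"delta_rot": [0,0,0.4]},
    {"jaw": 80,"translation": [-0.46,0.152,0],"delta_rot": [0,0,0.46]},
    {"jaw": 80,"translation": [-0.511,0.169,0.002],"delta_rot": [0,0,0.506]},
  ],
)

```text
t: 7.53
eef_pos: [570.3, 97.1, 228.3]
eef_rot: [-2.426, -1.994, 0.004]
wrist_force: [-0.1, 1.0, 0.2]
gripper_width: 76.3
finger_force: 0.0
```

>>> send_rows(
  motion=[
    {"jaw": 80,"translation": [-0.07,0.02,0],"delta_rot": [0,0,0.06]},
    {"jaw": 80,"translation": [-0.15,0.043,0],"delta_rot": [0,0,0.13]},
    {"jaw": 80,"translation": [-0.23,0.066,0],"delta_rot": [0,0,0.2]},
    {"jaw": 80,"translation": [-0.31,0.089,0],"delta_rot": [0,0,0.27]},
    {"jaw": 80,"translation": [-0.38,0.11,0],"delta_rot": [0,0,0.33]},
    {"jaw": 80,"translation": [-0.443,0.127,0],"delta_rot": [0,0,0.384]},
    {"jaw": 80,"translation": [-0.443,0.127,0],"delta_rot": [0,0,0.384]},
  ],
)

```text
t: 8.12
eef_pos: [589.8, -134.7, 227.8]
eef_rot: [-2.608, -1.748, 0.004]
wrist_force: [0.0, 0.2, -0.3]
gripper_width: 76.4
finger_force: 0.0
```

>>> send_rows(
  motion=[
    {"jaw": 80,"translation": [-0.07,0,0.02],"delta_rot": [0,0,0.06]},
    {"jaw": 80,"translation": [-0.15,0,0.05],"delta_rot": [0,0,0.12]},
    {"jaw": 80,"translation": [-0.23,0,0.08],"delta_rot": [0,0,0.18]},
    {"jaw": 80,"translation": [-0.3,0,0.1],"delta_rot": [0,0,0.24]},
    {"jaw": 80,"translation": [-0.36,-0.004,0.13],"delta_rot": [0,0,0.29]},
    {"jaw": 80,"translation": [-0.406,-0.004,0.16],"delta_rot": [0,0,0.321]},
    {"jaw": 80,"translation": [-0.406,-0.004,0.16],"delta_rot": [0,0,0.321]},
    {"jaw": 80,"translation": [-0.406,-0.004,0.16],"delta_rot": [0,0,0.321]},
  ],
)

```text
t: 8.78
eef_pos: [511.2, -317.1, 148.0]
eef_rot: [-2.735, -1.538, 0.002]
wrist_force: [-0.0, -0.1, 0.3]
gripper_width: 75.9
finger_force: 0.0
```

Run:
```python
from h import *
i,X=cloud("wrist"); cv2.imwrite("pics/w2.png",i[:,:,::-1])
P=X.reshape(-1,3);P=P[~np.isnan(P[:,0])]
n=np.linalg.norm(P[:,:2]-[512,-317],axis=1)<100
W=P[n&(abs(P[:,2]-60)<3)];print("tube",len(W),rectP(W),np.median(W[:,2]))
plan([(512,-317.5,47,58.8)])
```

```text
tube 7706 (array([ 517.6, -308.1]), array([114. ,  40.1]), 59.43) 60.53567607076545
at [ 511.9 -316.6  149. ] az 58.78703453006794 tilt 0.13968073628569277
[-0.002, 0.002, 0.204] [-0.005, -0.001, -0.0] rows 2.4
```

View pics/w2.png

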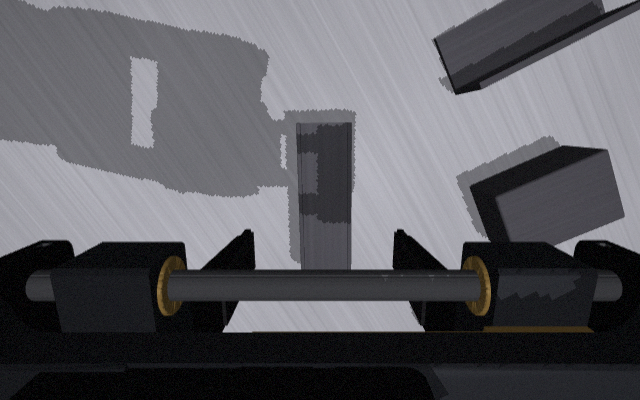

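The tube's top face is at (327,195) and centred between the fingers. Its far end puts the centre at about (511,-319). Descending and gripping.

>>> send_rows(
  motion=[
    {"jaw": 80,"translation": [-0.005,0.001,0.08],"delta_rot": [0,0,-0.02]},
    {"jaw": 80,"translation": [-0.005,0.001,0.15],"delta_rot": [0,0,-0.02]},
    {"jaw": 80,"translation": [-0.005,0.001,0.19],"delta_rot": [0,0,-0.02]},
    {"jaw": 80,"translation": [-0.005,0.001,0.204],"delta_rot": [0,0,-0.02]},
    {"jaw": 80,"translation": [-0.005,0.001,0.204],"delta_rot": [0,0,-0.02]},
    {"jaw": 80,"translation": [-0.005,0.001,0.204],"delta_rot": [0,0,-0.02]},
  ],
)

```text
t: 9.33
eef_pos: [512.2, -319.1, 49.1]
eef_rot: [2.728, 1.557, 0.001]
wrist_force: [0.6, 0.3, 1.0]
gripper_width: 76.5
finger_force: 0.0
```

>>> send_rows(
  motion=[
    {"jaw": 20,"translation": [0,0,0],"delta_rot": [0,0,0]},
    {"jaw": 20,"translation": [0,0,0],"delta_rot": [0,0,0]},
    {"jaw": 20,"translation": [0,0,0],"delta_rot": [0,0,0]},
    {"jaw": 20,"translation": [0,0,0],"delta_rot": [0,0,0]},
    {"jaw": 20,"translation": [0,0,0],"delta_rot": [0,0,0]},
    {"jaw": 20,"translation": [0,0,0],"delta_rot": [0,0,0]},
  ],
)

```text
t: 9.83
eef_pos: [511.4, -319.6, 48.4]
eef_rot: [2.729, 1.556, 0.0]
wrist_force: [-1.7, 0.8, 2.2]
gripper_width: 41.2
finger_force: 2.7
```

Run:
```python
from h import *
s=env.sense();print(s["wrist_force"],s["finger_force"],s["gripper_width"])
a=np.radians(4.2)
ex=np.array([np.cos(a),np.sin(a)]);ey=np.array([-ex[1],ex[0]])
# vise y centre and fixed face from wrist/side mean
for c,o in (((702.5,-28),674.5),((700.9,-29.8),674.5)): print("y",np.dot(c,ey),"face", np.dot(c,ex)-22.5)
```

```text
[-1.7  0.8  2.2] 2.6884324103593826 41.17726872624513
y -79.37463884444608 face 676.0627507306081
y -81.05262378804589 face 674.3352188122192
```

>>> send_rows(
  motion=[
    {"jaw": 0,"translation": [0,0,0],"delta_rot": [0,0,0]},
    {"jaw": 0,"translation": [0,0,0],"delta_rot": [0,0,0]},
    {"jaw": 0,"translation": [0,0,0],"delta_rot": [0,0,0]},
    {"jaw": 0,"translation": [0,0,0],"delta_rot": [0,0,0]},
    {"jaw": 0,"translation": [0,0,0],"delta_rot": [0,0,0]},
  ],
)

```text
t: 10.25
eef_pos: [511.2, -319.5, 48.3]
eef_rot: [-2.729, -1.556, 0.0]
wrist_force: [-2.8, 1.5, 7.3]
gripper_width: 40.3
finger_force: 30.0
```

Run:
```python
from h import *
plan([(511.5,-319.3,190,59.3),(580,-180,190,77),(652,-32.5,180,94.2),(652,-32.5,120,94.2)])
```

```text
at [ 511.2 -319.5   48.3] az 59.37872660957381 tilt 0.014243549763025451
[0.001, 0.0, -0.283] [-0.0, 0.0, 0.003] rows 3.4
[0.309, -0.024, -0.0] [-0.0, 0.0, -0.618] rows 3.7
[0.32, 0.074, 0.02] [-0.0, 0.0, -0.6] rows 3.9
[0.0, -0.0, 0.12] [-0.0, -0.0, -0.0] rows 1.4
```

>>> send_rows(
  motion=[
    {"jaw": 0,"translation": [0,0,-0.03],"delta_rot": [0,0,0]},
    {"jaw": 0,"translation": [0,0,-0.1],"delta_rot": [0,0,0]},
    {"jaw": 0,"translation": [0,0,-0.17],"delta_rot": [0,0,0]},
    {"jaw": 0,"translation": [0,0,-0.23],"delta_rot": [0,0,0]},
    {"jaw": 0,"translation": [0,0,-0.283],"delta_rot": [0,0,0]},
    {"jaw": 0,"translation": [0,0,-0.283],"delta_rot": [0,0,0]},
  ],
)

```text
t: 10.75
eef_pos: [512.7, -320.4, 194.0]
eef_rot: [2.724, 1.553, 0.004]
wrist_force: [1.3, -0.8, -6.1]
gripper_width: 40.1
finger_force: 30.0
```

>>> send_rows(
  motion=[
    {"jaw": 0,"translation": [0.04,-0.003,0],"delta_rot": [0,0,-0.08]},
    {"jaw": 0,"translation": [0.09,-0.007,0],"delta_rot": [0,0,-0.18]},
    {"jaw": 0,"translation": [0.14,-0.011,0],"delta_rot": [0,0,-0.28]},
    {"jaw": 0,"translation": [0.19,-0.015,0],"delta_rot": [0,0,-0.38]},
    {"jaw": 0,"translation": [0.24,-0.019,0],"delta_rot": [0,0,-0.48]},
    {"jaw": 0,"translation": [0.28,-0.022,0],"delta_rot": [0,0,-0.56]},
    {"jaw": 0,"translation": [0.309,-0.024,0],"delta_rot": [0,0,-0.618]},
  ],
)

```text
t: 11.33
eef_pos: [579.7, -178.5, 187.2]
eef_rot: [-2.452, -1.959, 0.002]
wrist_force: [-0.4, -0.8, -7.5]
gripper_width: 39.7
finger_force: 30.0
```

>>> send_rows(
  motion=[
    {"jaw": 0,"translation": [0.05,0.012,0],"delta_rot": [0,0,-0.1]},
    {"jaw": 0,"translation": [0.11,0.025,0],"delta_rot": [0,0,-0.2]},
    {"jaw": 0,"translation": [0.17,0.039,0],"delta_rot": [0,0,-0.32]},
    {"jaw": 0,"translation": [0.23,0.053,0],"delta_rot": [0,0,-0.43]},
    {"jaw": 0,"translation": [0.28,0.065,0.01],"delta_rot": [0,0,-0.53]},
    {"jaw": 0,"translation": [0.31,0.072,0.02],"delta_rot": [0,0,-0.58]},
    {"jaw": 0,"translation": [0.32,0.074,0.02],"delta_rot": [0,0,-0.6]},
    {"jaw": 0,"translation": [0.32,0.074,0.02],"delta_rot": [0,0,-0.6]},
  ],
)

```text
t: 12.0
eef_pos: [651.3, -32.1, 177.9]
eef_rot: [-2.135, -2.302, 0.002]
wrist_force: [-0.8, -0.1, -6.4]
gripper_width: 39.7
finger_force: 30.0
```

Run:
```python
from h import *
i,X=cloud("wrist"); cv2.imwrite("pics/w3.png",i[:,:,::-1])
P=X.reshape(-1,3);P=P[~np.isnan(P[:,0])]
a=np.radians(4.2);ex=np.array([np.cos(a),np.sin(a)]);ey=np.array([-ex[1],ex[0]])
n=(abs(P[:,0]-645)<120)&(abs(P[:,1]+30)<110)
J=P[n&(abs(P[:,2]-88)<2.5)]
for lo,hi in ((540,640),(650,760)):
  Q=J[(J[:,0]>lo)&(J[:,0]<hi)]; r=rectP(Q);print(lo,len(Q),r,r[0]@ex,r[0]@ey)
T=P[n&(P[:,2]>124)&(P[:,2]<150)]
T=P[n&(P[:,2]>172)];  print("top",len(T))
for z in (188,190,192,194):
  Q=P[n&(abs(P[:,2]-z)<1)]
  if len(Q)>50: r=rectP(Q);print(z,len(Q),r)
plan([(652,-32.5,120,94.2)])
```

```text
540 5454 (array([591.7, -21.7]), array([95.3, 70.4]), 61.04) 588.5433358266422 -64.97492346371865
650 5285 (array([703.3, -19.8]), array([ 38.5, 100.3]), 4.06) 699.99112081326 -71.26455722982305
top 103855
188 618 (array([650.2, -14.3]), array([ 54.5, 102.7]), 3.66)
190 14222 (array([650. , -14.2]), array([ 55.3, 103. ]), 4.35)
192 1284 (array([650.2, -13.5]), array([ 56.4, 101.5]), 4.5)
194 80 (array([651.1, -25.1]), array([55.5, 10.3]), 4.06)
at [651.2 -33.1 178.5] az 94.25113690880869 tilt 0.0999260001308125
[0.001, 0.002, 0.117] [-0.003, 0.0, 0.002] rows 1.4
```

View pics/w3.png

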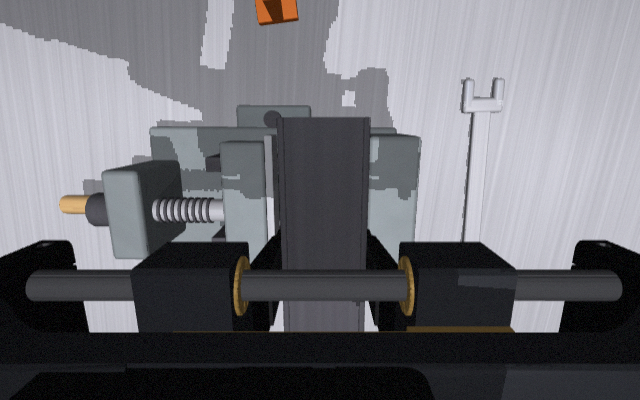

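The wrist view shows the tube held square to the jaws, its top at (325,200). The moving jaw plate is visible at (270,190) and the fixed jaw at (395,190). Lowering onto the rests.

>>> send_rows(
  motion=[
    {"jaw": 0,"translation": [0.001,0.002,0.04],"delta_rot": [0,0,0]},
    {"jaw": 0,"translation": [0.001,0.002,0.08],"delta_rot": [0,0,0]},
    {"jaw": 0,"translation": [0.001,0.002,0.1],"delta_rot": [0,0,0]},
    {"jaw": 0,"translation": [0.001,0.002,0.12],"delta_rot": [0,0,0]},
    {"jaw": 0,"translation": [0.001,0.002,0.126],"delta_rot": [0,0,0]},
    {"jaw": 0,"translation": [0.001,0.002,0.132],"delta_rot": [0,0,0]},
    {"jaw": 0,"translation": [0.001,0.002,0.132],"delta_rot": [0,0,0]},
    {"jaw": 0,"translation": [0.001,0.002,0.132],"delta_rot": [0,0,0]},
  ],
)

```text
t: 12.72
eef_pos: [652.9, -32.4, 114.3]
eef_rot: [2.137, 2.302, 0.001]
wrist_force: [-0.3, 0.1, -6.6]
gripper_width: 40.1
finger_force: 30.0
```

>>> send_rows(
  motion=[
    {"jaw": 0,"translation": [0,0,0.003],"delta_rot": [0,0,0]},
    {"jaw": 0,"translation": [0,0,0.006],"delta_rot": [0,0,0]},
    {"jaw": 0,"translation": [0,0,0.008],"delta_rot": [0,0,0]},
    {"jaw": 0,"translation": [0,0,0.008],"delta_rot": [0,0,0]},
    {"jaw": 0,"translation": [0,0,0.008],"delta_rot": [0,0,0]},
  ],
)

```text
t: 13.13
eef_pos: [652.5, -32.2, 109.6]
eef_rot: [2.137, 2.303, -0.0]
wrist_force: [0.4, -0.2, -6.5]
gripper_width: 39.9
finger_force: 30.0
```

Run:
```python
from h import *
s=env.sense();print(s["eef_pos"],s["wrist_force"])
i,X=cloud("side");cv2.imwrite("pics/crop2.png",cv2.resize(i[140:245,295:415,::-1],None,fx=5,fy=5,interpolation=cv2.INTER_CUBIC))
P=X[120:260,290:420].reshape(-1,3)
n=(abs(P[:,0]-650)<60)&(abs(P[:,1]+32)<90)
T=P[n&(abs(P[:,2]-122)<6)];T=T[T[:,1]>5];print(len(T),np.median(T[:,2]))
```

```text
[652.5 -32.2 109.6] [ 0.4 -0.2 -6.5]
104 121.59985306270863
```

>>> send_rows(
  motion=[
    {"jaw": 0,"translation": [0,0,0.002],"delta_rot": [0,0,0]},
    {"jaw": 0,"translation": [0,0,0.003],"delta_rot": [0,0,0]},
    {"jaw": 0,"translation": [0,0,0.003],"delta_rot": [0,0,0]},
    {"jaw": 0,"translation": [0,0,0.003],"delta_rot": [0,0,0]},
  ],
)

```text
t: 13.52
eef_pos: [652.6, -32.2, 108.4]
eef_rot: [2.137, 2.302, 0.0]
wrist_force: [-1.0, 0.4, -3.2]
gripper_width: 39.6
finger_force: 30.0
```

Contact is starting, with the weight coming off. Releasing and rising.

>>> send_rows(
  motion=[
    {"jaw": 55,"translation": [0,0,0.001],"delta_rot": [0,0,0]},
    {"jaw": 55,"translation": [0,0,0.001],"delta_rot": [0,0,0]},
    {"jaw": 55,"translation": [0,0,0.001],"delta_rot": [0,0,0]},
    {"jaw": 55,"translation": [0,0,0.001],"delta_rot": [0,0,0]},
    {"jaw": 55,"translation": [0,0,0.001],"delta_rot": [0,0,0]},
    {"jaw": 55,"translation": [0,0,0.001],"delta_rot": [0,0,0]},
  ],
)

```text
t: 14.02
eef_pos: [652.6, -32.2, 107.7]
eef_rot: [2.137, 2.302, 0.0]
wrist_force: [0.7, 0.3, -0.6]
gripper_width: 52.3
finger_force: 0.0
```

>>> send_rows(
  motion=[
    {"jaw": 55,"translation": [0,0,-0.05],"delta_rot": [0,0,0]},
    {"jaw": 55,"translation": [0,0,-0.12],"delta_rot": [0,0,0]},
    {"jaw": 55,"translation": [0,0,-0.18],"delta_rot": [0,0,0]},
    {"jaw": 55,"translation": [0,0,-0.22],"delta_rot": [0,0,0]},
    {"jaw": 55,"translation": [0,0,-0.22],"delta_rot": [0,0,0]},
  ],
)

```text
t: 14.43
eef_pos: [654.0, -32.4, 222.5]
eef_rot: [2.133, 2.298, 0.006]
wrist_force: [0.4, -0.7, 0.1]
gripper_width: 52.5
finger_force: 0.0
```

Run:
```python
from h import *
i,X=cloud("side");cv2.imwrite("pics/crop2.png",cv2.resize(i[140:245,295:415,::-1],None,fx=5,fy=5,interpolation=cv2.INTER_CUBIC))
P=X[120:260,290:420].reshape(-1,3)
n=(abs(P[:,0]-650)<60)&(abs(P[:,1]+32)<90)
T=P[n&(abs(P[:,2]-120)<5)];r=rectP(T);print(len(T),r,np.median(T[:,2]))
a=np.radians(4.2);ex=np.array([np.cos(a),np.sin(a)]);ey=np.array([-ex[1],ex[0]]);print(r[0]@ex,r[0]@ey)
m=(i[...,0]>140)&(i[...,0]>i[...,2]*1.7)&(np.abs(X[...,1]+50)<60)&(X[...,0]<490)&(X[...,0]>380)
K=X[m];print("knob",len(K),rectP(K),np.median(K,0),np.median(K[:,:2]@ey))
plan([(550,-45,230,66),(480,-48,230,37),(428,-49.5,200,9),(428,-49.5,160,4.2)])
```

```text
389 (array([654.9, -31.1]), array([ 42.2, 140.9]), 4.43) 120.8638515432948
650.912136537949 -78.93466047583033
knob 69 (array([423.6, -49.2]), array([32. , 82.1]), 68.42) [436.9 -51.9  38.1] -84.29187638976002
at [653.3 -32.3 219.9] az 94.27333701460607 tilt 0.2446088120754234
[-0.01, -0.208, -0.021] [0.009, -0.0, 0.987] rows 3.9
[-0.062, -0.125, 0.0] [-0.0, 0.0, 1.012] rows 4.0
[-0.085, -0.06, 0.06] [-0.0, 0.0, 0.978] rows 3.9
[-0.0, -0.0, 0.08] [-0.0, 0.0, 0.167] rows 1.0
```

View pics/crop2.png

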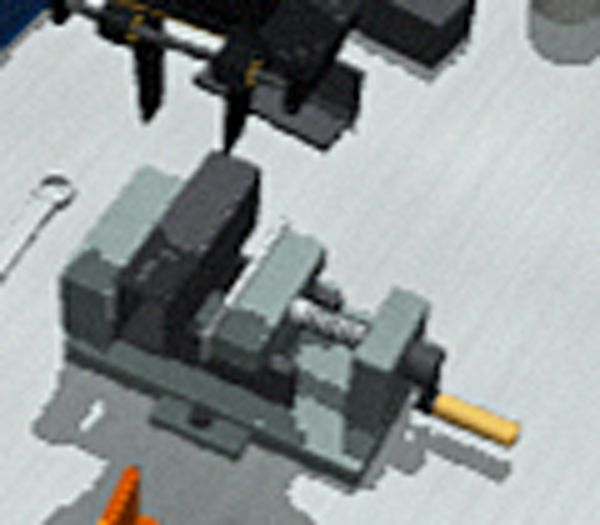

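The side crop shows the tube standing level between the jaws, with its top edge at (190,200). The knob is at (475,420), near the bottom of its circle. I'll take a closer wrist look at the knob before pinching it.

>>> send_rows(
  motion=[
    {"jaw": 55,"translation": [-0.035,-0.08,0],"delta_rot": [0,0,0]},
    {"jaw": 55,"translation": [-0.07,-0.16,0],"delta_rot": [0,0,0]},
    {"jaw": 55,"translation": [-0.105,-0.24,0],"delta_rot": [0,0,0]},
    {"jaw": 55,"translation": [-0.14,-0.32,0],"delta_rot": [0,0,0]},
    {"jaw": 55,"translation": [-0.175,-0.4,0],"delta_rot": [0,0,0]},
    {"jaw": 55,"translation": [-0.185,-0.44,0],"delta_rot": [0,0,0]},
    {"jaw": 55,"translation": [-0.185,-0.44,0],"delta_rot": [0,0,0]},
    {"jaw": 55,"translation": [-0.185,-0.44,0],"delta_rot": [0,0,0]},
  ],
)

```text
t: 15.15
eef_pos: [439.0, -141.3, 217.2]
eef_rot: [-2.139, -2.3, 0.0]
wrist_force: [0.4, -0.0, 0.1]
gripper_width: 52.2
finger_force: 0.0
```

Run:
```python
from h import *
print(np.array(env.read_camera("wrist")["tool_from_camera"]))
i,X=cloud("wrist");cv2.imwrite("pics/w4.png",i[:,:,::-1])
a=np.radians(4.2);ex=np.array([np.cos(a),np.sin(a)]);ey=np.array([-ex[1],ex[0]])
m=(i[...,0]>90)&(i[...,0]>i[...,2]*1.6)&(np.abs(X[...,1]+50)<70)&(X[...,0]<500)&(X[...,0]>380)&(X[...,2]<130)
K=X[m];r=rectP(K);print("knob",len(K),r,np.median(K,0),np.percentile(K[:,2],[2,50,90,98]))
x=K[:,:2]@ex;y=K[:,:2]@ey;print(np.percentile(x,[1,99]),np.percentile(y,[1,50,99]))
t=K[K[:,2]>np.percentile(K[:,2],70)];print("crest y",np.median(t[:,:2]@ey), np.median(t[:,2]))
P=X.reshape(-1,3);B=P[(abs(P[:,2]-98)<2.5)&(P[:,0]<560)&(abs(P[:,1]+41)<60)];r=rectP(B);print("bearing",len(B),r,r[0]@ex,r[0]@ey)
plan([(480,-120,220,66)])
```

```text
[[   0.     1.     0.2   66.8]
 [   1.    -0.     0.     0.4]
 [   0.     0.2   -1.  -156.7]
 [   0.     0.     0.     1. ]]
knob 912 (array([436.7, -55.9]), array([56.8, 15.1]), 4.15) [437.2 -55.4  39. ] [35.4 39.  40.3 40.9]
[403.9 459.4] [-95.2 -87.  -80.2]
crest y -87.04024098466894 40.13156050413082
bearing 3053 (array([502.7, -44.2]), array([27.9, 69.1]), 3.9) 498.15795362034163 -80.92260977306165
at [ 440.6 -140.8  217.3] az 94.25787683661045 tilt 0.006870498385715762
[0.036, 0.082, -0.006] [-0.0, -0.0, 0.986] rows 3.9
```

View pics/w4.png

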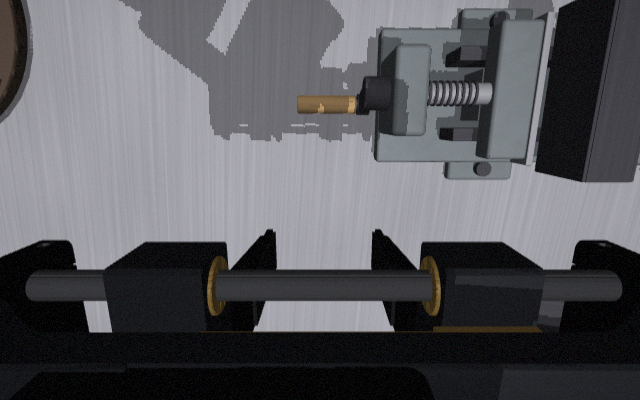

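The wrist view shows the knob at (325,104) and the crank hub at (375,93). The knob centre is at vise-aligned (431.6,-87,31), so θ is about 3.0. I'll turn the gripper so it closes across the knob.

Run:
```python
from h import *
a=np.radians(4.2);ex=np.array([np.cos(a),np.sin(a)]);ey=np.array([-ex[1],ex[0]])
g=420*ex-87*ey
plan([(438,-120,210,69),(434,-95,200,43.5),(430,-70,190,18),(*g,170,4.2),(*g,90,4.2),(*g,28,4.2)])
```

```text
at [ 440.6 -140.8  217.3] az 94.25787683661045 tilt 0.006870498385715762
[0.042, -0.002, 0.015] [-0.0, -0.0, 0.882] rows 3.5
[0.044, -0.025, 0.02] [-0.0, -0.0, 0.89] rows 3.6
[0.028, -0.042, 0.02] [-0.0, 0.0, 0.89] rows 3.6
[-0.0, -0.03, 0.04] [-0.0, 0.0, 0.482] rows 1.9
[-0.0, 0.0, 0.16] [-0.0, 0.0, -0.0] rows 1.9
[-0.0, 0.0, 0.124] [-0.0, 0.0, -0.0] rows 1.5
```

>>> send_rows(
  motion=[
    {"jaw": 50,"translation": [0.01,0,0.004],"delta_rot": [0,0,0.2]},
    {"jaw": 50,"translation": [0.02,-0.001,0.008],"delta_rot": [0,0,0.42]},
    {"jaw": 50,"translation": [0.03,-0.001,0.012],"delta_rot": [0,0,0.65]},
    {"jaw": 50,"translation": [0.042,-0.002,0.015],"delta_rot": [0,0,0.882]},
  ],
)

```text
t: 15.58
eef_pos: [438.4, -119.3, 209.4]
eef_rot: [-2.593, -1.773, 0.0]
wrist_force: [-0.0, 0.1, -0.4]
gripper_width: 47.8
finger_force: 0.0
```

>>> send_rows(
  motion=[
    {"jaw": 50,"translation": [0.011,-0.006,0.005],"delta_rot": [0,0,0.23]},
    {"jaw": 50,"translation": [0.022,-0.012,0.01],"delta_rot": [0,0,0.45]},
    {"jaw": 50,"translation": [0.033,-0.018,0.015],"delta_rot": [0,0,0.67]},
    {"jaw": 50,"translation": [0.044,-0.025,0.02],"delta_rot": [0,0,0.89]},
  ],
)

```text
t: 15.92
eef_pos: [434.6, -94.1, 199.4]
eef_rot: [-2.92, -1.158, 0.001]
wrist_force: [-0.5, 0.4, -0.2]
gripper_width: 47.7
finger_force: 0.0
```

>>> send_rows(
  motion=[
    {"jaw": 50,"translation": [0.007,-0.01,0.005],"delta_rot": [0,0,0.23]},
    {"jaw": 50,"translation": [0.014,-0.021,0.01],"delta_rot": [0,0,0.45]},
    {"jaw": 50,"translation": [0.021,-0.032,0.015],"delta_rot": [0,0,0.67]},
    {"jaw": 50,"translation": [0.028,-0.042,0.02],"delta_rot": [0,0,0.89]},
  ],
)

```text
t: 16.25
eef_pos: [430.2, -69.1, 189.5]
eef_rot: [-3.104, -0.485, 0.001]
wrist_force: [-0.6, 0.2, 0.1]
gripper_width: 47.7
finger_force: 0.0
```

>>> send_rows(
  motion=[
    {"jaw": 50,"translation": [0,-0.01,0.02],"delta_rot": [0,0,0.2]},
    {"jaw": 50,"translation": [0,-0.02,0.03],"delta_rot": [0,0,0.36]},
    {"jaw": 50,"translation": [0,-0.03,0.04],"delta_rot": [0,0,0.482]},
    {"jaw": 50,"translation": [0,-0.03,0.04],"delta_rot": [0,0,0.482]},
    {"jaw": 50,"translation": [0,-0.03,0.04],"delta_rot": [0,0,0.482]},
    {"jaw": 50,"translation": [0,-0.03,0.04],"delta_rot": [0,0,0.482]},
  ],
)

```text
t: 16.75
eef_pos: [425.4, -55.7, 170.1]
eef_rot: [3.139, 0.12, 0.0]
wrist_force: [-0.7, 0.1, 0.8]
gripper_width: 47.8
finger_force: 0.0
```

Run:
```python
from h import *
print(env.sense()["qpos"])
a=np.radians(4.2);ex=np.array([np.cos(a),np.sin(a)]);ey=np.array([-ex[1],ex[0]])
g=420*ex-87*ey
plan([(*g,90,4.2),(*g,28,4.2)])
```

```text
[-0.3  0.3  2.1 -0.   0.8  1.2]
at [425.4 -55.7 170.1] az 4.368569693758156 tilt 0.004992407068113548
[-0.0, 0.001, 0.16] [0.0, -0.0, 0.006] rows 1.9
[-0.0, -0.0, 0.124] [0.0, -0.0, -0.0] rows 1.5
```

>>> send_rows(
  motion=[
    {"jaw": 50,"translation": [0,0.001,0.06],"delta_rot": [0,0,0.006]},
    {"jaw": 50,"translation": [0,0.001,0.12],"delta_rot": [0,0,0.006]},
    {"jaw": 50,"translation": [0,0.001,0.18],"delta_rot": [0,0,0.006]},
    {"jaw": 50,"translation": [0,0.001,0.23],"delta_rot": [0,0,0.006]},
    {"jaw": 50,"translation": [0,0.001,0.265],"delta_rot": [0,0,0.006]},
    {"jaw": 50,"translation": [0,0.001,0.284],"delta_rot": [0,0,0.006]},
    {"jaw": 50,"translation": [0,0.001,0.284],"delta_rot": [0,0,0.006]},
  ],
)

```text
t: 17.33
eef_pos: [424.6, -56.4, 26.5]
eef_rot: [-3.139, -0.112, 0.004]
wrist_force: [0.0, 0.0, -0.1]
gripper_width: 47.7
finger_force: 0.0
```

>>> send_rows(
  motion=[
    {"jaw": 0,"translation": [0,0,0],"delta_rot": [0,0,0]},
    {"jaw": 0,"translation": [0,0,0],"delta_rot": [0,0,0]},
    {"jaw": 0,"translation": [0,0,0],"delta_rot": [0,0,0]},
    {"jaw": 0,"translation": [0,0,0],"delta_rot": [0,0,0]},
    {"jaw": 0,"translation": [0,0,0],"delta_rot": [0,0,0]},
    {"jaw": 0,"translation": [0,0,0],"delta_rot": [0,0,0]},
    {"jaw": 0,"translation": [0,0,0],"delta_rot": [0,0,0]},
    {"jaw": 0,"translation": [0,0,0],"delta_rot": [0,0,0]},
  ],
)

```text
t: 18.0
eef_pos: [425.2, -56.5, 28.5]
eef_rot: [3.139, 0.11, 0.002]
wrist_force: [0.7, -0.7, 6.4]
gripper_width: 17.3
finger_force: 30.0
```

```bash
cat > arc.py <<'E'
import sys
from h import *
t0,t1,n=map(float,sys.argv[1:4])
s=env.sense();a=np.radians(4.2)
print("y proj",s["eef_pos"][:2]@[-np.sin(a),np.cos(a)],"z",s["eef_pos"][2],s["wrist_force"],s["gripper_width"])
for t in np.linspace(t0,t1,int(n)+1)[1:]:
    print("%.2f"%t,[0,round(.09*(np.sin(t)-np.sin(t0)),3),round(-.09*(np.cos(t)-np.cos(t0)),3)])
E
python3 arc.py 3.0 5.0 8; python3 arc.py 5 7 8
```

```text
y proj -87.49070052000603 z 28.475935505085687 [ 0.7 -0.7  6.4] 17.297406770929268
3.25 [0, np.float64(-0.022), np.float64(0.0)]
3.50 [0, np.float64(-0.044), np.float64(-0.005)]
3.75 [0, np.float64(-0.064), np.float64(-0.015)]
4.00 [0, np.float64(-0.081), np.float64(-0.03)]
4.25 [0, np.float64(-0.093), np.float64(-0.049)]
4.50 [0, np.float64(-0.101), np.float64(-0.07)]
4.75 [0, np.float64(-0.103), np.float64(-0.092)]
5.00 [0, np.float64(-0.099), np.float64(-0.115)]
y proj -87.49070052000603 z 28.475935505085687 [ 0.7 -0.7  6.4] 17.297406770929268
5.25 [0, np.float64(0.009), np.float64(-0.021)]
5.50 [0, np.float64(0.023), np.float64(-0.038)]
5.75 [0, np.float64(0.041), np.float64(-0.052)]
6.00 [0, np.float64(0.061), np.float64(-0.061)]
6.25 [0, np.float64(0.083), np.float64(-0.064)]
6.50 [0, np.float64(0.106), np.float64(-0.062)]
6.75 [0, np.float64(0.127), np.float64(-0.055)]
7.00 [0, np.float64(0.145), np.float64(-0.042)]
```

The knob is gripped. Turning clockwise from θ = 3.0 to 5.0.

>>> send_rows(
  motion=[
    {"jaw": 0,"translation": [0,-0.022,0],"delta_rot": [0,0,0]},
    {"jaw": 0,"translation": [0,-0.044,-0.005],"delta_rot": [0,0,0]},
    {"jaw": 0,"translation": [0,-0.064,-0.015],"delta_rot": [0,0,0]},
    {"jaw": 0,"translation": [0,-0.081,-0.03],"delta_rot": [0,0,0]},
    {"jaw": 0,"translation": [0,-0.093,-0.049],"delta_rot": [0,0,0]},
    {"jaw": 0,"translation": [0,-0.101,-0.07],"delta_rot": [0,0,0]},
    {"jaw": 0,"translation": [0,-0.103,-0.092],"delta_rot": [0,0,0]},
    {"jaw": 0,"translation": [0,-0.099,-0.115],"delta_rot": [0,0,0]},
  ],
)

```text
t: 18.67
eef_pos: [421.5, -6.6, 85.8]
eef_rot: [3.14, 0.111, 0.0]
wrist_force: [5.0, -1.5, -8.8]
gripper_width: 17.0
finger_force: 30.0
```

```bash
python3 arc.py 7 9 8
```

```text
y proj -37.43698813886853 z 85.79910682804027 [ 5.  -1.5 -8.8] 16.97352972186377
7.25 [0, np.float64(0.015), np.float64(0.017)]
7.50 [0, np.float64(0.025), np.float64(0.037)]
7.75 [0, np.float64(0.03), np.float64(0.059)]
8.00 [0, np.float64(0.03), np.float64(0.081)]
8.25 [0, np.float64(0.024), np.float64(0.103)]
8.50 [0, np.float64(0.013), np.float64(0.122)]
8.75 [0, np.float64(-0.003), np.float64(0.138)]
9.00 [0, np.float64(-0.022), np.float64(0.15)]
```

>>> send_rows(
  motion=[
    {"jaw": 0,"translation": [0,0.009,-0.021],"delta_rot": [0,0,0]},
    {"jaw": 0,"translation": [0,0.023,-0.038],"delta_rot": [0,0,0]},
    {"jaw": 0,"translation": [0,0.041,-0.052],"delta_rot": [0,0,0]},
    {"jaw": 0,"translation": [0,0.061,-0.061],"delta_rot": [0,0,0]},
    {"jaw": 0,"translation": [0,0.083,-0.064],"delta_rot": [0,0,0]},
    {"jaw": 0,"translation": [0,0.106,-0.062],"delta_rot": [0,0,0]},
    {"jaw": 0,"translation": [0,0.127,-0.055],"delta_rot": [0,0,0]},
    {"jaw": 0,"translation": [0,0.145,-0.042],"delta_rot": [0,0,0]},
  ],
)

```text
t: 19.33
eef_pos: [426.6, -79.4, 107.0]
eef_rot: [-3.139, -0.11, -0.002]
wrist_force: [3.1, 6.4, 3.0]
gripper_width: 17.3
finger_force: 30.0
```

>>> send_rows(
  motion=[
    {"jaw": 0,"translation": [0,0.015,0.017],"delta_rot": [0,0,0]},
    {"jaw": 0,"translation": [0,0.025,0.037],"delta_rot": [0,0,0]},
    {"jaw": 0,"translation": [0,0.03,0.059],"delta_rot": [0,0,0]},
    {"jaw": 0,"translation": [0,0.03,0.081],"delta_rot": [0,0,0]},
    {"jaw": 0,"translation": [0,0.024,0.103],"delta_rot": [0,0,0]},
    {"jaw": 0,"translation": [0,0.013,0.122],"delta_rot": [0,0,0]},
    {"jaw": 0,"translation": [0,-0.003,0.138],"delta_rot": [0,0,0]},
    {"jaw": 0,"translation": [0,-0.022,0.15],"delta_rot": [0,0,0]},
  ],
)

```text
t: 20.0
eef_pos: [426.1, -68.3, 31.5]
eef_rot: [3.139, 0.11, 0.002]
wrist_force: [2.0, 0.9, 17.7]
gripper_width: 17.6
finger_force: 30.0
```

```bash
python3 arc.py 9 10.4 8; python3 arc.py 10.4 11.2 8
```

```text
y proj -99.2881303553367 z 31.545725736191915 [ 2.   0.9 17.7] 17.55615715557128
9.18 [0, np.float64(-0.015), np.float64(0.005)]
9.35 [0, np.float64(-0.03), np.float64(0.008)]
9.53 [0, np.float64(-0.046), np.float64(0.008)]
9.70 [0, np.float64(-0.062), np.float64(0.005)]
9.88 [0, np.float64(-0.076), np.float64(-0.001)]
10.05 [0, np.float64(-0.09), np.float64(-0.009)]
10.22 [0, np.float64(-0.102), np.float64(-0.019)]
10.40 [0, np.float64(-0.112), np.float64(-0.032)]
y proj -99.2881303553367 z 31.545725736191915 [ 2.   0.9 17.7] 17.55615715557128
10.50 [0, np.float64(-0.005), np.float64(-0.008)]
10.60 [0, np.float64(-0.009), np.float64(-0.016)]
10.70 [0, np.float64(-0.012), np.float64(-0.024)]
10.80 [0, np.float64(-0.014), np.float64(-0.033)]
10.90 [0, np.float64(-0.015), np.float64(-0.042)]
11.00 [0, np.float64(-0.015), np.float64(-0.051)]
11.10 [0, np.float64(-0.015), np.float64(-0.06)]
11.20 [0, np.float64(-0.014), np.float64(-0.069)]
```

>>> send_rows(
  motion=[
    {"jaw": 0,"translation": [0,-0.015,0.003],"delta_rot": [0,0,0]},
    {"jaw": 0,"translation": [0,-0.03,0.005],"delta_rot": [0,0,0]},
    {"jaw": 0,"translation": [0,-0.046,0.005],"delta_rot": [0,0,0]},
    {"jaw": 0,"translation": [0,-0.062,0.002],"delta_rot": [0,0,0]},
    {"jaw": 0,"translation": [0,-0.076,-0.003],"delta_rot": [0,0,0]},
    {"jaw": 0,"translation": [0,-0.09,-0.011],"delta_rot": [0,0,0]},
    {"jaw": 0,"translation": [0,-0.102,-0.021],"delta_rot": [0,0,0]},
    {"jaw": 0,"translation": [0,-0.112,-0.034],"delta_rot": [0,0,0]},
  ],
)

```text
t: 20.67
eef_pos: [421.9, -12.3, 48.4]
eef_rot: [3.139, 0.111, -0.0]
wrist_force: [2.9, -4.4, -5.6]
gripper_width: 17.2
finger_force: 30.0
```

>>> send_rows(
  motion=[
    {"jaw": 0,"translation": [0,-0.005,-0.008],"delta_rot": [0,0,0]},
    {"jaw": 0,"translation": [0,-0.009,-0.016],"delta_rot": [0,0,0]},
    {"jaw": 0,"translation": [0,-0.009,-0.016],"delta_rot": [0,0,0]},
  ],
)

```text
t: 20.92
eef_pos: [421.6, -7.8, 57.2]
eef_rot: [3.139, 0.111, 0.001]
wrist_force: [1.0, 1.3, 3.3]
gripper_width: 17.3
finger_force: 30.0
```

```bash
python3 arc.py 10.6 11.4 8
```

```text
y proj -38.6523030059818 z 57.167165308575036 [1.  1.3 3.3] 17.26690443325055
10.70 [0, np.float64(-0.003), np.float64(-0.008)]
10.80 [0, np.float64(-0.005), np.float64(-0.017)]
10.90 [0, np.float64(-0.007), np.float64(-0.026)]
11.00 [0, np.float64(-0.007), np.float64(-0.035)]
11.10 [0, np.float64(-0.006), np.float64(-0.044)]
11.20 [0, np.float64(-0.005), np.float64(-0.053)]
11.30 [0, np.float64(-0.003), np.float64(-0.062)]
11.40 [0, np.float64(0.0), np.float64(-0.07)]
```

>>> send_rows(
  motion=[
    {"jaw": 0,"translation": [0,-0.003,-0.008],"delta_rot": [0,0,0]},
    {"jaw": 0,"translation": [0,-0.005,-0.017],"delta_rot": [0,0,0]},
    {"jaw": 0,"translation": [0,-0.007,-0.026],"delta_rot": [0,0,0]},
    {"jaw": 0,"translation": [0,-0.007,-0.031],"delta_rot": [0,0,0]},
    {"jaw": 0,"translation": [0,-0.007,-0.035],"delta_rot": [0,0,0]},
    {"jaw": 0,"translation": [0,-0.007,-0.035],"delta_rot": [0,0,0]},
  ],
)

```text
t: 21.42
eef_pos: [421.4, -4.7, 74.6]
eef_rot: [3.139, 0.11, 0.001]
wrist_force: [2.5, -5.6, -4.5]
gripper_width: 17.5
finger_force: 30.0
```

>>> send_rows(
  motion=[
    {"jaw": 0,"translation": [0,0,-0.005],"delta_rot": [0,0,0]},
    {"jaw": 0,"translation": [0,0.001,-0.009],"delta_rot": [0,0,0]},
    {"jaw": 0,"translation": [0,0.001,-0.009],"delta_rot": [0,0,0]},
  ],
)

```text
t: 21.67
eef_pos: [421.3, -5.1, 78.7]
eef_rot: [3.14, 0.11, 0.0]
wrist_force: [4.8, -2.9, -13.1]
gripper_width: 17.1
finger_force: 30.0
```

>>> send_rows(
  motion=[
    {"jaw": 0,"translation": [0,0.001,-0.005],"delta_rot": [0,0,0]},
    {"jaw": 0,"translation": [0,0.001,-0.009],"delta_rot": [0,0,0]},
    {"jaw": 0,"translation": [0,0.001,-0.009],"delta_rot": [0,0,0]},
  ],
)

```text
t: 21.92
eef_pos: [421.4, -5.6, 82.7]
eef_rot: [3.139, 0.11, -0.0]
wrist_force: [6.5, -4.8, -24.2]
gripper_width: 17.4
finger_force: 30.0
```

>>> send_rows(
  motion=[
    {"jaw": 0,"translation": [0,0.001,-0.004],"delta_rot": [0,0,0]},
    {"jaw": 0,"translation": [0,0.001,-0.004],"delta_rot": [0,0,0]},
    {"jaw": 0,"translation": [0,0.001,-0.004],"delta_rot": [0,0,0]},
  ],
)

```text
t: 22.17
eef_pos: [421.4, -6.0, 84.4]
eef_rot: [-3.14, -0.11, 0.001]
wrist_force: [8.3, -3.2, -27.1]
gripper_width: 17.4
finger_force: 30.0
```

Run:
```python
from h import *
i,X=cloud("side");cv2.imwrite("pics/crop3.png",cv2.resize(i[140:245,295:415,::-1],None,fx=5,fy=5,interpolation=cv2.INTER_CUBIC))
P=X[120:260,290:420].reshape(-1,3)
n=(abs(P[:,0]-650)<60)&(abs(P[:,1]+32)<90)
T=P[n&(abs(P[:,2]-120)<5)];r=rectP(T);print(len(T),r,np.median(T[:,2]))
a=np.radians(4.2);ex=np.array([np.cos(a),np.sin(a)]);ey=np.array([-ex[1],ex[0]]);print("tube",r[0]@ex,r[0]@ey)
J=P[(abs(P[:,2]-88)<2)&(abs(P[:,1]+32)<70)]; x=J[:,:2]@ex
print(np.histogram(x,bins=np.arange(590,700,4)))
```

```text
392 (array([660.8, -31.7]), array([ 41.4, 142.8]), 3.86) 120.72557177332146
tube 656.6769236417243 -80.0200333157459
(array([ 1,  7, 20, 18, 25, 18, 18, 15, 24, 20, 21, 24,  1,  0,  0,  0,  0,
        0,  0,  0,  1,  3,  0,  0,  3, 13, 22]), array([590, 594, 598, 602, 606, 610, 614, 618, 622, 626, 630, 634, 638,
       642, 646, 650, 654, 658, 662, 666, 670, 674, 678, 682, 686, 690,
       694, 698]))
```

View pics/crop3.png

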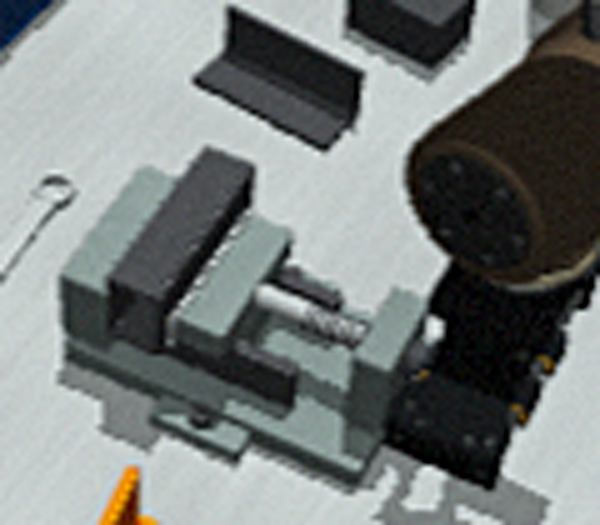

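The side crop shows the tube tight between the fixed jaw (120,230) and the moving jaw (235,290). The crank resistance rose from about 5 N to 27 N. Releasing the knob and retreating.

>>> send_rows(
  motion=[
    {"jaw": 45,"translation": [0,0,0.001],"delta_rot": [0,0,0]},
    {"jaw": 45,"translation": [0,0,0.001],"delta_rot": [0,0,0]},
    {"jaw": 45,"translation": [0,0,0.001],"delta_rot": [0,0,0]},
    {"jaw": 45,"translation": [0,0,0.001],"delta_rot": [0,0,0]},
    {"jaw": 45,"translation": [0,0,0.001],"delta_rot": [0,0,0]},
    {"jaw": 45,"translation": [0,0,0.001],"delta_rot": [0,0,0]},
  ],
)

```text
t: 22.72
eef_pos: [421.2, -5.9, 84.8]
eef_rot: [3.14, 0.11, 0.0]
wrist_force: [0.4, -0.9, 0.0]
gripper_width: 42.2
finger_force: 0.0
```

>>> send_rows(
  motion=[
    {"jaw": 45,"translation": [0,0,-0.05],"delta_rot": [0,0,0]},
    {"jaw": 45,"translation": [0,0,-0.12],"delta_rot": [0,0,0]},
    {"jaw": 45,"translation": [0,0,-0.19],"delta_rot": [0,0,0]},
    {"jaw": 45,"translation": [0,0,-0.26],"delta_rot": [0,0,0]},
    {"jaw": 45,"translation": [0,0,-0.28],"delta_rot": [0,0,0]},
    {"jaw": 45,"translation": [0,0,-0.28],"delta_rot": [0,0,0]},
    {"jaw": 45,"translation": [0,0,-0.28],"delta_rot": [0,0,0]},
  ],
)

```text
t: 23.3
eef_pos: [421.1, -5.9, 224.6]
eef_rot: [3.139, 0.11, 0.001]
wrist_force: [-0.9, 0.5, -0.8]
gripper_width: 43.0
finger_force: 0.0
```

Run:
```python
from h import *
i,X=cloud("side");cv2.imwrite("pics/fin.png",cv2.resize(i[100:370,150:440,::-1],None,fx=2.2,fy=2.2,interpolation=cv2.INTER_CUBIC))
m=(i[...,0]>140)&(i[...,0]>i[...,2]*1.7)&(np.abs(X[...,1]+30)<60)&(X[...,0]<490)&(X[...,0]>380)
K=X[m];print("knob",len(K),np.median(K,0))
print(env.sense()["wrist_force"])
P=X[120:260,290:420].reshape(-1,3)
n=(abs(P[:,0]-650)<60)&(abs(P[:,1]+32)<90)
T=P[n&(abs(P[:,2]-120)<5)];print(rectP(T),np.median(T[:,2]))
```

```text
knob 49 [441.1  -0.2  84.9]
[-0.4  0.3 -0.4]
(array([660.7, -30.9]), array([ 42. , 142.3]), 4.13) 120.98797148569633
```

View pics/fin.png

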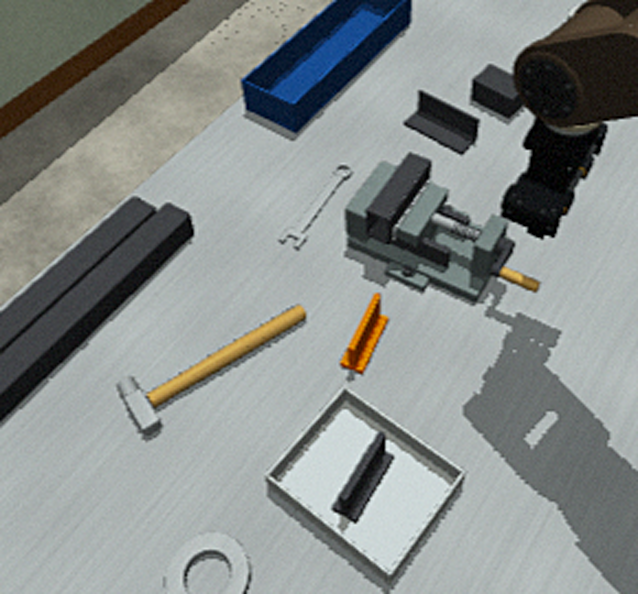

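The offcut is in the tray, the tube is clamped level, nothing is held and the bystanders have not moved. Handing in.

```bash
python3 -c "
from bench import env
print(env.finish_job())"
```

```text
the job is handed in; nothing more can be done
None
```

The job is handed in: the offcut is in the tray and the tube is clamped between the jaws on the rests, with knob force rising to 27 N as it tightened. The hand-in returned no verdict, and the jaw's grip after I let go of the knob was not measured directly.

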